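Open the spring spindle of a pin-length gauge

TASK

Get the pin-length gauge ready for the next ejector pin: wind the handwheel clockwise until the sliding head rests against its stop, and only then flip the red safety catch right over and pull the black lever it was guarding right back. Finish while still holding the lever back against its spring, with the head still on the stop and the pin, the rod, the angle gauge and the block holder left where they lie.

Things in the scene. Friction and masses are not known exactly. Their poses are not given: they have to be found in the camera images.
- gauge: Bench gauge for pin lengths, fixed on a granite plate whose top is 120 mm above the bench. Grey-green bed 110 mm wide (x), 490 mm long (its y -290 to +200). Origin: under the bed's centre line, on the plate; all heights given are above it. z up; y along the bed, from handwheel (-y) past sliding head with white dial and stop to fixed head (+y); -x side (front) faces the robot within 0.2 rad.
- handwheel (a joint): Handwheel lying flat (vertical axis), rim 94 mm across, rim top 98 mm high. Rad, 0 at the start, growing as it is wound clockwise seen from above; each rad moves the sliding head 6 mm towards the stop (37.7 mm a turn). The stop is met after 4 to 9.2 rad. It turns stiffly (about 8 N at the crank handle) and stays where it is left.
- wheel_axis (a point): Point on the handwheel's vertical axis, 125 mm high, level with crank_grip. Gauge frame: x 0, y -235 mm.
- crank_grip (a point): Middle of the black revolving crank handle on the handwheel's rim, 36 mm from the wheel's axis. Handle upright, 18 mm in diameter, from 100 to 141 mm high; this point is 125 mm high. It spins freely on its pin, so a hand gripping it need not turn with the wheel. At the start it is on the front (-x) side of the wheel.
- head (a joint): Sliding head (a 100 x 100 mm block, top 91 mm high): travel in m along the gauge's +y, 0 at the start; driven by the handwheel through a rack. It carries lever, catch, spindle and dial along. It is stiff: about 45 N along the bed would drag it off by the lever.
- head_button (a point): Centre of the end face of the head's 12 mm steel contact button, on its +y side; it meets stop_face. Axes as the gauge's.
- stop_face (a point): Centre of the face of the stop, a dark steel block 32 x 28 x 28 mm clamped on the front way of the bed, 25 to 55 mm before the button at the start. Axes as the gauge's: the gap still open is the y distance from head_button to here. The stop does not yield.
- catch (a joint): Red flip-over safety catch on top of the head. Value in rad: 0 closed (its arm lies behind the lever's bar and blocks it), 1.75 fully flipped over to the gauge's -y side, past upright, against its end. A free, light hinge (under 1 N at the tab) that tips by its own weight: let go below about 1.2 rad it falls shut, beyond that it falls open to its end and stays there.
- catch_hinge (a point): The catch's hinge pin, along the gauge's x, 105 mm high; it travels with the head. A lug on each side along x, outer faces 16 mm from the middle of the catch, tops 5 mm above the pin.
- catch_tab (a point): Point to grip on the catch's red thumb tab. Closed, the tab stands upright, 12 mm wide along the gauge's x, 8 mm thick along y, top 139 mm high; this point is 131 mm high, 36 mm to +y of the hinge, 26 mm above it. The arm under it is also 12 mm wide, 50 mm long, 8 mm thick. Nearby, lever bar and hub reach 107 mm high. Pinched along x, the tab can turn between the fingers.
- lever: Lever on top of the head: steel bar 12 mm wide on a vertical pivot (origin), bar top 105 mm high, upright black grip at its end; its -x axis points to the grip. At rest it points to the front, 0.35 rad towards the gauge's +y; it is pulled towards -y (counter-clockwise from above) by up to 0.70 rad, to its end. Spring: 2.2 N at the grip at rest, 4.7 N fully pulled. The closed catch blocks it.
- lever_pivot (a point): Point on the lever's vertical pivot axis, 133 mm high, level with lever_grip; travels with the head.
- lever_grip (a point): Point to grip on the lever's upright black grip, 125 mm from the pivot axis. Grip 20 mm in diameter, 44 mm tall, from 105 to 149 mm high; this point is 133 mm high.
- spindle (a joint): Spring spindle in the head, moved by the lever: how far it is drawn back, in m; 0 forward, 16 mm per rad of lever, 0.0112 with the lever fully pulled.
- ejector_pin: Bright steel ejector pin, 8 mm in diameter, 101 mm long with a 14 mm head, lying in a black vee rest on the plate in front of the gauge's fixed head. To be left alone. Origin near the middle of its axis.
- block_holder: Green plastic gauge-block holder, 50 x 100 mm, 30 mm tall with five steel blocks, on the plate behind the gauge. Leave alone. Origin under its centre.
- angle_gauge: Matte grey steel angle gauge, 75 mm long, 74 mm tall, standing on the plate behind the gauge. Leave alone. Origin under its centre.
- depth_rod: Brass depth rod, 140 mm long, 12 mm thick, lying on the plate behind the gauge. Leave alone. Origin under its centre.

How it is judged:
By the outcome, as a careful person would: the job done as asked, in the order asked, and still so for the second after the job is handed in, while the arm keeps its last pose, push and grip.
It also fails if it takes over 72 s, if anything falls off the work surface, if the arm or the gripper's body presses on something with over 40 N, if the wrist force passes 120 N, or if a joint passes its speed limit or range.

ROBOT

A 6-joint arm with a two-finger parallel gripper is mounted at the origin on the work surface. World frame = base frame: x ahead of the robot, y to its left, z up, the work surface at z = 0. Lengths are in m, angles in rad, forces in N, time in s.
With the tool pointing down it reaches from about 0.225 to 0.875 m from the base axis. Payload 3.4 kg.
Tool frame: the origin (TCP) lies between the finger pads; the fingertips stand 14 mm ahead of it and the grasp point (between the pads) lies 5 mm behind it; z points along the fingers, y is the direction in which the jaws open and shut (so a half turn about z gives the same grasp; the last joint's range is limited). The gripper opens to 85 mm and grips with 20 to 120 N. Pads are 22 mm wide; open, the fingers measure 114 mm over their backs; the gripper's body (76 mm by 85 mm) begins 54 mm behind the grasp point. The pads swing forward as they close: fully open they stand 13 mm farther back than shut.
Start: joints at [1.198, 0.276, 1.505, -0, 1.361, -0.121], TCP at [0.143, 0.557, 0.206] pointing down, gripper open.
Joint ranges: [-2.89, 2.89], [-0.75, 2.08], [0.22, 2.7], [-1.18, 4.32], [0.11, 2.71], [-2.7, 2.7]. Speed limits (rad/s): [2.57, 2.57, 3.14, 3.14, 3.14, 3.14].

INTERFACE

Orientations are given as a unit quaternion [w, x, y, z].
In Python, from rig import manip, get_image, job gives the robot as it stands. The module is installed in compiled form; this text tells all that it offers.
- The arm moves only by the tool step_arm, never from a script. Its argument "moves" is one flat list of numbers, 5 for each row, row after row: the shift along the tool's x, y, z as a fraction of full scale, then the turn about the tool's z as a fraction of full scale, then the gripper's target within -1 to 1 (shut at 1, half-way at 0, fully open at -1). In form: [dx, dy, dz, twist, hand, dx, dy, dz, twist, hand, ...]. A call has 1 to 5 rows; each row is the pose to reach, as a shift and turn from the pose commanded when the call began, along the tool's axes at that moment, turning the shorter way round; what a row does not reach only later rows make up. Full scale, the value 1, is 500 mm for a shift and pi rad for a turn. A row lasts 1/10 s, in which the tool goes at most 50 mm and 8.59 degrees, less where a joint would pass 70% of its speed; a pose out of reach is approached as far as the arm can. A call with a number of a shift or a turn outside -1 to 1 is refused whole. A call with a gripper value outside its range is refused whole. The fingers move at their own pace and stop on an object; "force" is the grip in N (left out, the last holds). Time passes only in rows, so rows that repeat a pose let the fingers close. It gives the time, the measured TCP pose, the force and the opening at its end, in the units of the state.
- manip.get_state(): the state, without advancing time (a new reading comes with each control period).
- get_image(name): name is "scene" or "top" or "wrist"; returns a dict with "frame" (420x560x3 uint8, blue, green, red), "fx", "fy", "cx", "cy" (pixels), "rvec" (rotation vector, rad) and "tvec" (3), from world to camera coordinates, as OpenCV has them; the wrist camera has in their place "T_tool_cam" (4x4, takes a point from camera to tool coordinates, whose origin is the TCP and whose axes are the flange's). Camera axes: x right, y down, z forward; pixel columns grow to the right and rows downward; lengths in m; the calibration is good to about 2 mm. The wrist camera is an equidistant fisheye: a pixel r from the principal point sees the ray r / f radians off the axis. A picture is of the moment at which its call begins: read the wrist's pose just before it. There is no depth.
- job.sign_off(): hands the job in, once; it reports no verdict.
The state is a dict: "clock": time; "qpos": joint angles; "qd": joint speeds; "effort": joint torques, N m; "position": TCP position; "ee_rot": TCP orientation; "contact_force": force on the tool from outside, world axes, zero at the start; "moment": the same for the moment, N m; "width": finger opening in m.
Only numpy, scipy, OpenCV 4.12 (cv2) and the standard library are available. Lean on these libraries where they do the work, as an engineer would, in place of code of your own. Each camera call takes 0.05 s, during which the arm holds its last target. There are 200 camera calls.

## Working session

There is one attempt and no reset: what is moved stays moved. The work goes in short steps, Python scripts to look and compute and a tool call to move; the robot and the scene stay as the last step left them, time stands still between calls to the robot, and variables do not carry over. Pictures are saved under pics/ and viewed, about 8 in all and at most 12, crops included, and the job is handed in when it is done.

Besides the shell and the picture viewer there is one more tool, called after "Call:" by a JSON object that holds its "method" and its "body", one argument or row to a line. step_arm: Moves the arm, as the interface text tells. Its arguments: {"type":"object","properties":{"moves":{"type":"array","items":{"type":"number","minimum":-1,"maximum":1}},"force":{"type":"number"}},"required":["moves"]}

```bash
mkdir -p pics; cat > h.py <<'E'
import numpy as np, cv2
from rig import manip, get_image, job
from scipy.spatial.transform import Rotation as R
def Rt(s): 
    q=s["ee_rot"]; return R.from_quat([q[1],q[2],q[3],q[0]]).as_matrix()
def snap(n,f):
    g=get_image(n); cv2.imwrite("pics/"+f+".png",g["frame"]); np.save("pics/"+f+".npy",g,allow_pickle=True); return g
def load(f): return np.load("pics/"+f+".npy",allow_pickle=True).item()
def ray(g,u,v):
    d=np.array([(u-g["cx"])/g["fx"],(v-g["cy"])/g["fy"],1.]); M=cv2.Rodrigues(np.array(g["rvec"],float))[0]
    return -M.T@np.array(g["tvec"],float).ravel(), M.T@d
def onz(g,u,v,z):
    o,d=ray(g,u,v); return o+d*(z-o[2])/d[2]
E
python3 - <<'E'
from h import *
s=manip.get_state(); print({k:np.round(v,3).tolist() for k,v in s.items()}); print(Rt(s).round(3))
a=snap("top","t0");b=snap("scene","s0")
for g in(a,b): print(g["frame"].shape,g["fx"],g["cx"],g["cy"],ray(g,280,210))
E
```

```text
{'clock': 0.0, 'qpos': [1.198, 0.277, 1.506, -0.0, 1.361, -0.121], 'qd': [0.0, -0.001, 0.0, 0.001, 0.0, 0.001], 'effort': [-0.0, -41.678, -24.58, 0.0, 0.011, -0.0], 'position': [0.143, 0.556, 0.205], 'ee_rot': [-0.0, 0.126, 0.992, -0.001], 'contact_force': [0.101, 0.322, 0.27], 'moment': [0.016, 0.056, 0.006], 'width': 0.086}
[[-0.968  0.249 -0.001]
 [ 0.249  0.968 -0.002]
 [ 0.    -0.002 -1.   ]]
(420, 560, 3) 446.76280340826077 280.6725123500501 214.19536366173213 (array([0.52614643, 0.05329029, 1.06129635]), array([ 0.11016502, -0.03596795, -0.99330782]))
(420, 560, 3) 383.90404158965055 276.1002024367574 210.15259694791212 (array([ 0.96741069, -0.19246527,  0.86056327]), array([-0.46672371,  0.30277384, -0.83102366]))
```

View pics/t0.png

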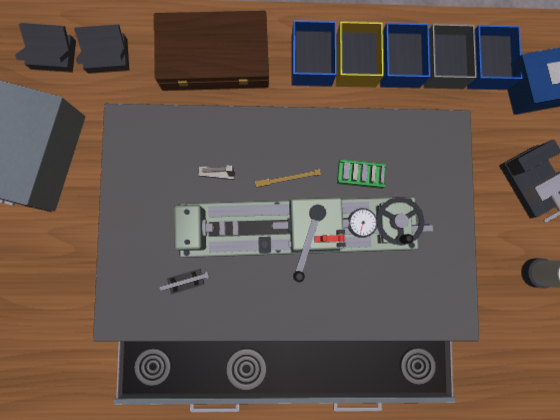

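View pics/s0.png

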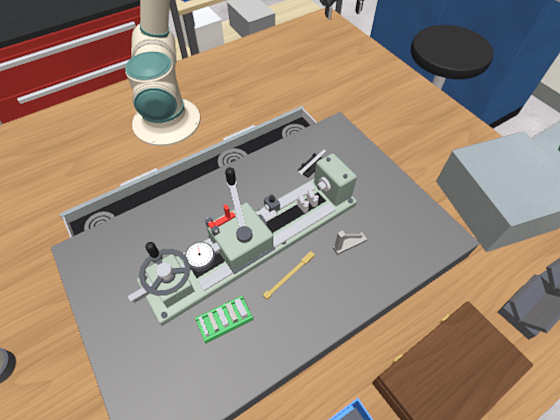

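The top view has +x up and +y left. It shows the wheel at (400,220), crank (406,239), catch (318–341,238), lever pivot (318,212), lever grip (299,276) and stop (265,245). I'll take one enlarged crop to refine these.

```bash
python3 - <<'E'
from h import *
g=load("t0");f=g["frame"]
c=cv2.resize(f[190:290,170:440],None,fx=2.96,fy=2.96,interpolation=cv2.INTER_CUBIC)
cv2.imwrite("pics/t0c.png",c)
hsv=cv2.cvtColor(f,cv2.COLOR_BGR2HSV)
m=((hsv[...,0]<8)|(hsv[...,0]>172))&(hsv[...,1]>150)&(hsv[...,2]>90);m[:190]=0;m[290:]=0;m[:,:170]=0;m[:,440:]=0
v,u=np.nonzero(m);print("red",u.min(),u.max(),v.min(),v.max(),u.mean(),v.mean())
m=((hsv[...,0]>35)&(hsv[...,0]<85)&(hsv[...,1]>25)&(hsv[...,2]>90)).astype(np.uint8)
m[:190]=0;m[290:]=0
# bed long edges
for u in range(185,430,20):
    vv=np.nonzero(m[:,u])[0]
    if len(vv):print(u,vv.min(),vv.max(),end=' | ')
E
```

```text
red 315 343 235 241 329.3904109589041 237.986301369863
```

View pics/t0c.png

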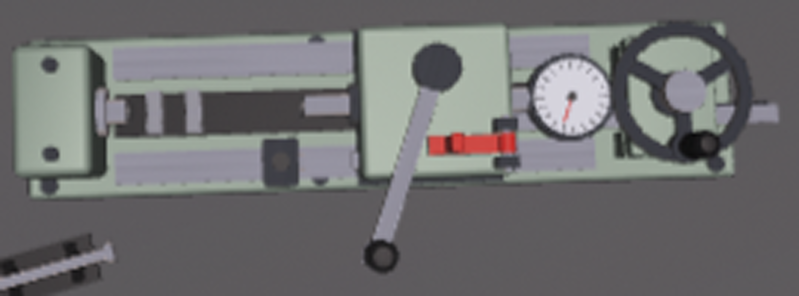

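```bash
python3 - <<'E'
from h import *
g=load("t0")
P=lambda x,y,z: onz(g,(x+.5)/2.96-.5+170,(y+.5)/2.96-.5+190,z)
pts=dict(hub=(686,90,.215),rim=(682,91,.214),crank=(702,144,.261),grip=(381,255,.269),piv=(437,67,.227),hinge=(507,143,.229),tab=(457,143,.259),stop=(281,160,.19),stopface=(298,163,.19),button=(357,162,.19),fl=(30,197,.16),fr=(733,175,.16),bl=(30,40,.16),br=(720,25,.16),hfl=(362,180,.211),hfr=(507,176,.211),hbl=(358,30,.211),hbr=(506,26,.211))
W={k:P(*v) for k,v in pts.items()}
for k,v in W.items(): print(k,v.round(4))
for a,b in(('fl','fr'),('bl','br'),('hfl','hfr'),('hbl','hbr')):
    d=W[a]-W[b]; print(a,b,np.arctan2(-d[0],d[1]), np.linalg.norm(d))
d=W['grip']-W['piv'];print(np.linalg.norm(d[:2]),np.arctan2(-d[1],-d[0]))
d=W['crank']-W['rim'];print(np.linalg.norm(d[:2]))
s=manip.get_state();w=get_image("wrist");print({k:np.round(v,3) for k,v in w.items() if k!="frame"})
E
```

```text
hub [ 0.603  -0.2111  0.215 ]
rim [ 0.6024 -0.2088  0.214 ]
crank [ 0.5657 -0.2059  0.261 ]
grip [ 0.4977 -0.0086  0.269 ]
piv [ 0.615  -0.0473  0.227 ]
hinge [ 0.5669 -0.0915  0.229 ]
tab [ 0.5652 -0.0556  0.259 ]
stop [0.5564 0.0513 0.19  ]
stopface [0.5546 0.0401 0.19  ]
button [0.5555 0.0013 0.19  ]
fl [0.5313 0.2199 0.16  ]
fr [ 0.5495 -0.2598  0.16  ]
bl [0.6378 0.2229 0.16  ]
br [ 0.6536 -0.2532  0.16  ]
hfl [ 0.5433 -0.0008  0.211 ]
hfr [ 0.5465 -0.0944  0.211 ]
hbl [0.6404 0.0022 0.211 ]
hbr [ 0.6441 -0.0945  0.211 ]
fl fr 0.03792144163987401 0.4799669250502368
bl br 0.03316275297525713 0.47637978802727504
hfl hfr 0.03444082799878065 0.09372885842927904
hbl hbr 0.03857060192277434 0.09677307898373953
0.1235842874472499 -0.3189871509215484
0.03678584281685824
{'fx': np.float64(325.192), 'fy': np.float64(325.192), 'cx': np.float64(281.867), 'cy': np.float64(205.272), 'T_tool_cam': array([[ 0.   , -0.96 , -0.28 ,  0.072],
       [ 1.   ,  0.   , -0.   , -0.   ],
       [ 0.   , -0.28 ,  0.96 , -0.168],
       [ 0.   ,  0.   ,  0.   ,  1.   ]])}
```

Call:
{"method": "step_arm", "body": {
  "moves": [0,0,-0.1,0,0.2,-0.1,-0.1,-0.2,0,0.2,-0.15,-0.15,-0.25,0,0.2,-0.22,-0.22,-0.25,0,0.2,-0.28,-0.29,-0.25,0,0.2],
  "force": 60
}}

```text
clock: 0.65
position: [0.2339, 0.3999, 0.3303]
ee_rot: [0.001, 0.125, 0.992, 0.001]
contact_force: [0.8, -0.2, 0.3]
width: 0.0339
```

```bash
cat >> h.py <<'E'
def go(x,y,z,yaw=0.036):
    "fractions from present pose to TCP xyz with tool y along gauge x turned by (yaw)"
    s=manip.get_state(); M=Rt(s); p=np.array(s["position"])
    d=M.T@(np.array([x,y,z])-p)/.5
    a=np.arctan2(M[1,1],M[0,1]); t=(yaw-a+np.pi/2)%np.pi-np.pi/2
    print("t",round(s["clock"],2),"p",p.round(4),"yaw",round(a,3),"F",np.round(s["contact_force"],1),"w",round(s["width"],4),"q",np.round(s["qpos"],2),"\n go",d.round(4),"twist",round(-t/np.pi,4))
E
python3 -c "
from h import *
go(.566,-.206,.33)"
```

```text
t 0.65 p [0.2339 0.3999 0.3303] yaw 1.32 F [ 0.8 -0.2  0.3] w 0.0339 q [ 0.89  0.05  1.48 -0.    1.6  -0.43] 
 go [-9.4390e-01 -1.0093e+00 -7.0000e-04] twist 0.4088
```

Call:
{"method": "step_arm", "body": {
  "moves": [-0.07,-0.08,0,0.04,0,-0.14,-0.15,0,0.08,0,-0.21,-0.22,0,0.13,0,-0.28,-0.3,0,0.17,0,-0.35,-0.37,0,0.22,0]
}}

```text
clock: 1.15
position: [0.3538, 0.18, 0.3288]
ee_rot: [0.0, 0.453, 0.891, 0.0]
contact_force: [1.2, 1.1, -0.3]
width: 0.0427
```

```bash
python3 -c "
from h import *
go(.566,-.206,.33)"
```

```text
t 1.15 p [0.3538 0.18   0.3288] yaw 0.629 F [ 1.2  1.1 -0.3] w 0.0427 q [ 0.29 -0.05  1.59  0.    1.6  -0.33] 
 go [-0.874  -0.1114 -0.0025] twist 0.1889
```

Call:
{"method": "step_arm", "body": {
  "moves": [-0.1,-0.012,0,0.04,0,-0.2,-0.025,0,0.08,0,-0.3,-0.04,0,0.13,0,-0.4,-0.05,0,0.17,0,-0.5,-0.064,0,0.19,0]
}}

```text
clock: 1.65
position: [0.4758, -0.0385, 0.3286]
ee_rot: [-0.0, 0.695, 0.719, 0.0]
contact_force: [1.1, 1.1, -0.9]
width: 0.0425
```

```bash
python3 -c "
from h import *
go(.566,-.206,.33)"
```

```text
t 1.65 p [ 0.4758 -0.0385  0.3286] yaw 0.034 F [ 1.1  1.1 -0.9] w 0.0425 q [-0.23  0.08  1.46  0.    1.61 -0.26] 
 go [-0.341  0.169 -0.003] twist -0.0007
```

Call:
{"method": "step_arm", "body": {
  "moves": [-0.08,0.04,0,0,0,-0.16,0.08,0,0,0,-0.24,0.12,0,0,0,-0.341,0.169,0,0,0,-0.341,0.169,0,0,0]
}}

```text
clock: 2.15
position: [0.5681, -0.209, 0.3262]
ee_rot: [0.0, 0.695, 0.719, -0.001]
contact_force: [-0.3, 0.2, -0.1]
width: 0.0423
```

```bash
cat >> h.py <<'E'
def wsnap(f):
    s=manip.get_state(); g=snap("wrist",f); g["pos"]=np.array(s["position"]); g["M"]=Rt(s); np.save("pics/"+f+".npy",g,allow_pickle=True); return g
def wray(g,u,v):
    a=np.array([(u-g["cx"])/g["fx"],(v-g["cy"])/g["fy"]]); th=np.hypot(*a); k=np.sin(th)/th if th>1e-9 else 1
    T=np.array(g["T_tool_cam"]); d=g["M"]@T[:3,:3]@np.array([a[0]*k,a[1]*k,np.cos(th)]); o=g["M"]@T[:3,3]+g["pos"]; return o,d
def wonz(g,u,v,z):
    o,d=wray(g,u,v); return o+d*(z-o[2])/d[2]
E
python3 -c "
from h import *
go(.566,-.206,.33); wsnap('w1')"
```

```text
t 2.15 p [ 0.5681 -0.209   0.3262] yaw 0.034 F [-0.3  0.2 -0.1] w 0.0423 q [-0.47  0.28  1.2  -0.    1.66 -0.5 ] 
 go [ 0.0061 -0.0039 -0.0075] twist -0.0008
```

View pics/w1.png

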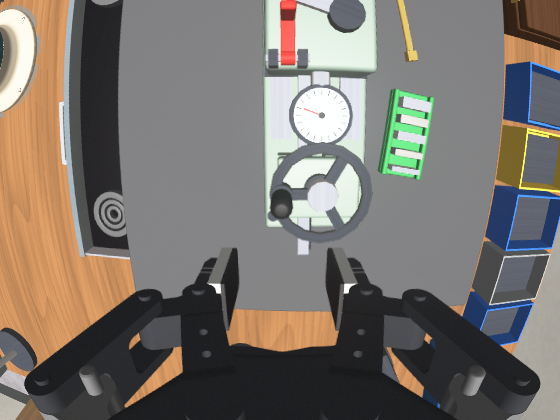

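The crank handle's top is at about (283,210), its base at (281,195), the rim centre at (321,193) and the catch hinge at (288,58).

```bash
python3 -c "
from h import *
g=load('w1')
for n,u,v,z in(('cranktop',283,209,.261),('rim',321,193,.214),('hub',322,195,.218),('hinge',288,58,.227)): print(n,wonz(g,u,v,z).round(4))
"
```

```text
cranktop [ 0.5677 -0.2087  0.261 ]
rim [ 0.6017 -0.207   0.214 ]
hub [ 0.6022 -0.2078  0.218 ]
hinge [ 0.5678 -0.0921  0.227 ]
```

Call:
{"method": "step_arm", "body": {
  "moves": [0,-0.003,0.06,0,0,0,-0.003,0.12,0,0,0,-0.003,0.168,0,0,0,-0.003,0.168,0,0,0,-0.003,0.168,0,0.5]
}}

```text
clock: 2.7
position: [0.5644, -0.2027, 0.2453]
ee_rot: [-0.0, 0.693, 0.721, 0.0]
contact_force: [-0.2, -0.7, -0.7]
width: 0.0292
```

Call:
{"method": "step_arm", "body": {
  "moves": [0,0,0,0,1,0,0,0,0,1,0,0,0,0,1],
  "force": 40
}}

```text
clock: 3.0
position: [0.5652, -0.2039, 0.246]
ee_rot: [0.001, 0.693, 0.72, 0.0]
contact_force: [-0.2, 0.1, -0.1]
width: -0.0
```

```bash
python3 -c "
from h import *
go(.5665,-.2085,.240)
for th in np.arange(.3,7,.3): pass
"
```

```text
t 3.0 p [ 0.5652 -0.2039  0.246 ] yaw 0.038 F [-0.2  0.1 -0.1] w -0.0 q [-0.46  0.3   1.38  0.    1.47 -0.5 ] 
 go [-0.0093  0.0022  0.012 ] twist 0.0007
```

```bash
python3 -c "
from h import *
wsnap('w2'); snap('scene','s2'); a=load('s2')['frame'][190:340,60:330]; b=load('w2')['frame']
a=cv2.resize(a,(540,300)); c=np.zeros((600,540+0,3),np.uint8); c[:300]=a; c[300:]=cv2.resize(b[80:380,145:415],(540,600))[:300]; cv2.imwrite('pics/c2.png',c)"
```

```text
(no output)
```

View pics/c2.png

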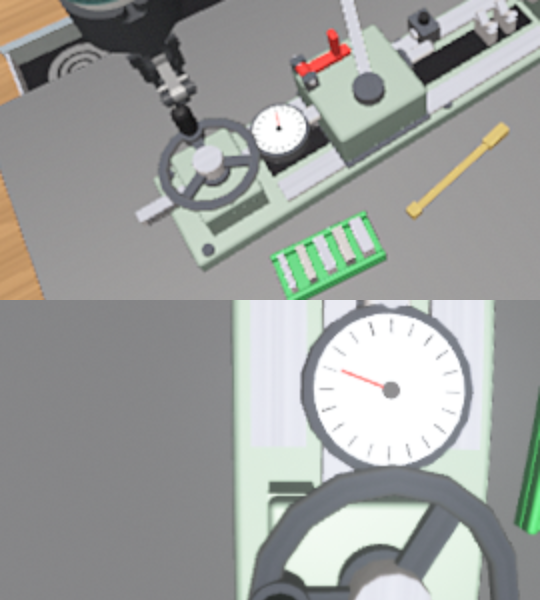

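Handle seems to stand beside the shut fingers; looking at the part of the wrist image that I cut off.

```bash
python3 -c "
from h import *
b=load('w2')['frame']; cv2.imwrite('pics/c3.png',cv2.resize(b[190:370,190:390],(600,540)))
go(.5665,-.2085,.240)"
```

```text
t 3.1 p [ 0.5649 -0.2038  0.2454] yaw 0.038 F [-0.5  0.2  0.1] w 0.0001 q [-0.46  0.3   1.38  0.    1.47 -0.5 ] 
 go [-0.0094  0.0028  0.0109] twist 0.0006
```

View pics/c3.png

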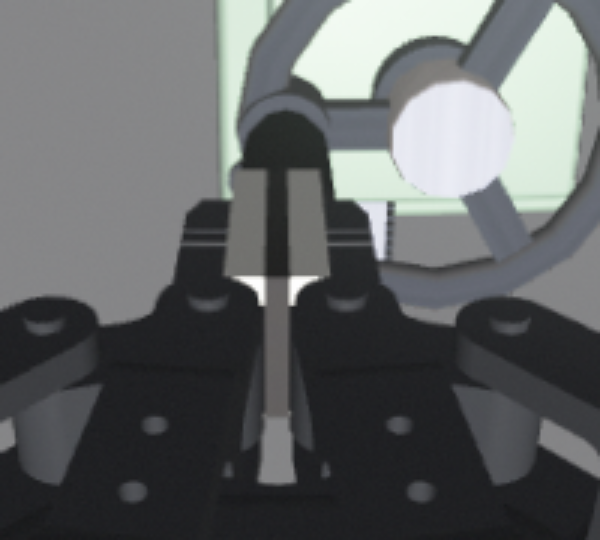

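```bash
python3 -c "
from h import *
g=load('w2'); print(g['pos'])
for n,x,y,z in(('ring',286,118,.2185),('hubtop',452,130,.225),('hubtop2',452,130,.24),('rim',430,130,.214)): print(n,wonz(g,190+x/3,190+y/3,z).round(4))
# where TCP & tips project
T=np.array(g['T_tool_cam'])
for z in(-.005,0,.014,.02):
  p=np.linalg.inv(T)@np.array([0,0,z,1]); r=np.hypot(p[0],p[1]); th=np.arctan2(r,p[2]); uv=g['fx']*th*p[:2]/r+[g['cx'],g['cy']]; print(z,uv,(uv-190)*3)
"
```

```text
[ 0.5652279  -0.20388082  0.2460101 ]
ring [ 0.5665 -0.2056  0.2185]
hubtop [ 0.6013 -0.2048  0.225 ]
hubtop2 [ 0.5982 -0.199   0.24  ]
rim [ 0.5987 -0.2091  0.214 ]
-0.005 [283.81213591 247.11512159] [281.43640772 171.34536478]
0 [283.76273072 243.54523134] [281.28819216 160.63569402]
0.014 [283.6362955  234.44523557] [280.9088865 133.3357067]
0.02 [283.58691876 230.90526741] [280.76075629 122.71580223]
```

```bash
python3 -c "
from h import *
s=load('s2');w=load('w2');p=w['pos']
K=np.array([[s['fx'],0,s['cx']],[0,s['fy'],s['cy']],[0,0,1.]])
def pr(q):
  uv=cv2.projectPoints(np.array(q,float).reshape(1,3),np.array(s['rvec'],float),np.array(s['tvec'],float),K,None)[0].ravel(); return (uv-[60,190])*2
for n,q in(('tip',p-[0,0,.014]),('tcp',p),('tcp+.02',p+[0,0,.02]),('tcp+.04',p+[0,0,.04]),('htop',[.567,-.2075,.261]),('hbot',[.567,-.2075,.22]),('axis',[.602,-.2085,.214])): print(n,pr(q).round(0))
T=np.array(w['T_tool_cam'])
for x in(-.011,0,.011):
 for z in(-.05,-.03,-.01,.014):
  q=np.linalg.inv(T)@np.array([x,0,z,1]); r=np.hypot(q[0],q[1]); th=np.arctan2(r,q[2]); uv=w['fx']*th*q[:2]/r+[w['cx'],w['cy']]; print(x,z,((uv-190)*3).round(0))
a=load('s2')['frame'][215:275,115:185]; b=load('w2')['frame'][195:290,240:330]
c=np.zeros((600,800,3),np.uint8); c[:480,:560]=cv2.resize(a,(560,480),interpolation=cv2.INTER_CUBIC); cv2.imwrite('pics/c4.png',c[:480,:560])
"
```

```text
tip [192. 119.]
tcp [188. 112.]
tcp+.02 [182. 101.]
tcp+.04 [176.  90.]
htop [180. 107.]
hbot [193. 129.]
axis [208. 161.]
-0.011 -0.05 [283. 363.]
-0.011 -0.03 [282. 294.]
-0.011 -0.01 [281. 237.]
-0.011 0.014 [281. 183.]
0 -0.05 [283. 299.]
0 -0.03 [282. 234.]
0 -0.01 [282. 183.]
0 0.014 [281. 133.]
0.011 -0.05 [283. 230.]
0.011 -0.03 [283. 171.]
0.011 -0.01 [282. 125.]
0.011 0.014 [281.  81.]
```

View pics/c4.png

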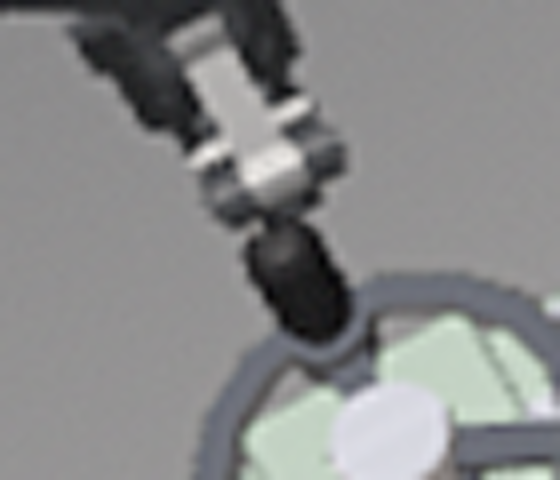

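The scene view shows the shut fingertips just above the handle, about 25–30 mm higher than I assumed. I'll open, go down a little and close again to test this.

Call:
{"method": "step_arm", "body": {
  "moves": [-0.006,0.002,0,0,0,-0.006,0.002,0,0,0,-0.006,0.002,0.012,0,0,-0.006,0.002,0.026,0,0,-0.006,0.002,0.026,0,0]
}}

```text
clock: 3.6
position: [0.5649, -0.2062, 0.23]
ee_rot: [-0.002, 0.694, 0.72, -0.0]
contact_force: [0.2, -0.4, -0.6]
width: 0.0429
```

Call:
{"method": "step_arm", "body": {
  "moves": [0,0,0,0,1,0,0,0,0,1,0,0,0,0,1,0,0,0,0,1]
}}

```text
clock: 4.0
position: [0.567, -0.2067, 0.2319]
ee_rot: [0.001, 0.693, 0.72, 0.001]
contact_force: [3.7, -0.3, -1.1]
width: 0.0111
```

```bash
python3 -c "
from h import *
go(.5665,-.2075,.240)"
```

```text
t 4.0 p [ 0.567  -0.2067  0.2319] yaw 0.038 F [ 3.7 -0.3 -1.1] w 0.0111 q [-0.47  0.3   1.4   0.    1.44 -0.5 ] 
 go [-0.0017 -0.001  -0.0162] twist 0.0007
```

Call:
{"method": "step_arm", "body": {
  "moves": [0,0,0,0,0,0,0,0,0,0,0,0,0.014,0,0,0,0,0.028,0,0,0,0,0.036,0,0]
}}

```text
clock: 4.5
position: [0.565, -0.2064, 0.2125]
ee_rot: [-0.001, 0.694, 0.72, -0.0]
contact_force: [-0.1, 0.1, -0.6]
width: 0.0427
```

Call:
{"method": "step_arm", "body": {
  "moves": [0,0,0,0,1,0,0,0,0,1,0,0,0,0,1,0,0,0,0,1]
}}

```text
clock: 4.9
position: [0.567, -0.2066, 0.2135]
ee_rot: [0.001, 0.693, 0.72, 0.001]
contact_force: [5.8, 0.4, -4.2]
width: 0.0162
```

```bash
python3 -c "
from h import *
go(.5665,-.2075,.215); wsnap('w3'); snap('scene','s3')
b=load('w3')['frame'][190:340,190:390]; a=load('s3')['frame'][215:275,115:195]; cv2.imwrite('pics/c5.png',np.hstack([cv2.resize(b,(400,300)),cv2.resize(a,(400,300))]))"
```

```text
t 4.9 p [ 0.567  -0.2066  0.2135] yaw 0.038 F [ 5.8  0.4 -4.2] w 0.0162 q [-0.47  0.31  1.43  0.    1.4  -0.5 ] 
 go [-0.0018 -0.001  -0.0029] twist 0.0007
```

View pics/c5.png

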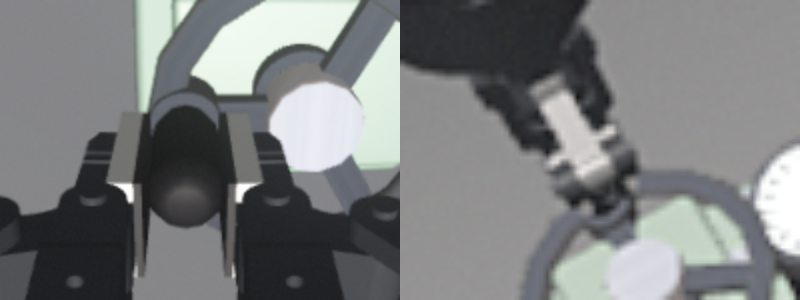

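The pads now hold the handle. I'll wind about 1.5 rad.

Call:
{"method": "step_arm", "body": {
  "moves": [0.0213,0.0032,0,0,1,0.0407,0.0126,0,0,1,0.0564,0.0272,0,0,1,0.0671,0.0459,0,0,1,0.0718,0.0669,0,0,1]
}}

```text
clock: 5.5
position: [0.5927, -0.1706, 0.2135]
ee_rot: [-0.003, 0.694, 0.72, -0.005]
contact_force: [-8.0, -2.2, 1.4]
width: 0.0163
```

```bash
cat > wh.py <<'E'
import sys
from h import *
go(.5665,-.2075,.215)
s=manip.get_state(); a=float(sys.argv[1]); d=float(sys.argv[2])
p=np.array(s["position"][:2])-[.602,-.2085]; gx=np.array([1,.036]); gy=np.array([-.036,1])
x,y=p@gx,p@gy; print("rel",x.round(4),y.round(4),"r",np.hypot(x,y).round(4),"th",np.arctan2(y,-x).round(3), "Fg",np.dot(s["contact_force"][:2],gx).round(1),np.dot(s["contact_force"][:2],gy).round(1))
for k in range(1,6):
    t=a+d*k; print(round(.072*(np.sin(t)-np.sin(a)),4),round(-.072*(np.cos(t)-np.cos(a)),4),end=" | ")
E
python3 wh.py 1.5 .3
```

```text
t 5.5 p [ 0.5927 -0.1706  0.2135] yaw 0.038 F [-8.  -2.2  1.4] w 0.0163 q [-0.39  0.34  1.39 -0.01  1.42 -0.43] 
 go [-0.0717 -0.0551 -0.0023] twist 0.0005
rel -0.008 0.0382 r 0.039 th 1.365 Fg -8.0 -2.0
-0.0017 0.0215 | -0.0097 0.0414 | -0.0232 0.0582 | -0.041 0.0702 | -0.0617 0.0764 |
```

Call:
{"method": "step_arm", "body": {
  "moves": [-0.0017,0.0215,0,0,1,-0.0097,0.0414,0,0,1,-0.0232,0.0582,0,0,1,-0.041,0.0702,0,0,1,-0.0617,0.0764,0,0,1]
}}

```text
clock: 6.0
position: [0.637, -0.1936, 0.2136]
ee_rot: [-0.004, 0.693, 0.721, 0.003]
contact_force: [2.1, 10.5, -0.8]
width: 0.0161
```

```bash
python3 wh.py 3.0 .25
```

```text
t 6.0 p [ 0.637  -0.1936  0.2136] yaw 0.04 F [ 2.1 10.5 -0.8] w 0.0161 q [-0.4   0.41  1.28  0.01  1.46 -0.45] 
 go [-0.0222 -0.142  -0.0028] twist 0.0012
rel 0.0355 0.0137 r 0.0381 th 2.774 Fg 2.4 10.4
-0.018 0.0003 | -0.0354 -0.0039 | -0.0513 -0.0122 | -0.0647 -0.0242 | -0.0746 -0.0392 |
```

Call:
{"method": "step_arm", "body": {
  "moves": [-0.018,0.0003,0,0,1,-0.0354,-0.0039,0,0,1,-0.0513,-0.0122,0,0,1,-0.0647,-0.0242,0,0,1,-0.0746,-0.0392,0,0,1]
}}

```text
clock: 6.5
position: [0.6217, -0.2359, 0.2136]
ee_rot: [0.001, 0.693, 0.721, 0.003]
contact_force: [8.1, 2.9, -4.3]
width: 0.0163
```

```bash
python3 wh.py 4.25 .25
```

```text
t 6.5 p [ 0.6217 -0.2359  0.2136] yaw 0.039 F [ 8.1  2.9 -4.3] w 0.0163 q [-0.47  0.41  1.29  0.    1.44 -0.51] 
 go [ 0.061  -0.1082 -0.0033] twist 0.0009
rel 0.0187 -0.0281 r 0.0338 th -2.159 Fg 8.2 2.6
-0.0059 -0.0169 | -0.0075 -0.0348 | -0.0046 -0.0525 | 0.0026 -0.069 | 0.0136 -0.0831 |
```

Call:
{"method": "step_arm", "body": {
  "moves": [-0.0059,-0.0169,0,0,1,-0.0075,-0.0348,0,0,1,-0.0046,-0.0525,0,0,1,0.0026,-0.069,0,0,1,0.0136,-0.0831,0,0,1]
}}

```text
clock: 7.0
position: [0.5806, -0.2334, 0.2136]
ee_rot: [0.004, 0.694, 0.72, 0.001]
contact_force: [15.4, -7.7, -11.5]
width: 0.0163
```

```bash
python3 wh.py 5.5 .12; python3 - <<'E'
from h import *
g=snap("top","t1"); f=g["frame"]; c=f[195:290,225:385]; cv2.imwrite("pics/t1c.png",cv2.resize(c,(800,475),interpolation=cv2.INTER_CUBIC))
E
```

```text
t 7.0 p [ 0.5806 -0.2334  0.2136] yaw 0.038 F [ 15.4  -7.7 -11.5] w 0.0163 q [-0.49  0.34  1.38  0.    1.4  -0.53] 
 go [ 0.0528 -0.0262 -0.0031] twist 0.0006
rel -0.0223 -0.0241 r 0.0329 th -0.825 Fg 15.1 -8.3
0.0065 -0.0057 | 0.0136 -0.0106 | 0.0212 -0.0146 | 0.0293 -0.0177 | 0.0377 -0.0198 |
```

View pics/t1c.png

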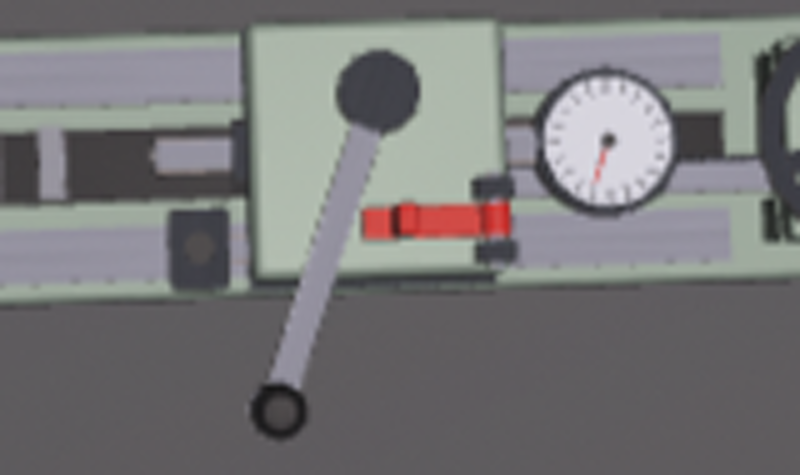

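Call:
{"method": "step_arm", "body": {
  "moves": [0.0065,-0.0057,0,0,1,0.0136,-0.0106,0,0,1,0.0212,-0.0146,0,0,1,0.0293,-0.0177,0,0,1,0.0377,-0.0198,0,0,1]
}}

```text
clock: 7.55
position: [0.5766, -0.2295, 0.2138]
ee_rot: [0.018, 0.694, 0.72, -0.004]
contact_force: [22.7, -35.6, -22.0]
width: 0.0161
```

```bash
python3 wh.py 6.1 .1
```

```text
t 7.55 p [ 0.5766 -0.2295  0.2138] yaw 0.037 F [ 22.7 -35.6 -22. ] w 0.0161 q [-0.48  0.32  1.42 -0.02  1.37 -0.51] 
 go [ 0.0446 -0.0184 -0.0042] twist 0.0003
rel -0.0262 -0.0201 r 0.033 th -0.654 Fg 21.4 -36.4
0.0071 -0.001 | 0.0143 -0.0012 | 0.0215 -0.0007 | 0.0286 0.0005 | 0.0355 0.0024 |
```

```bash
python3 - <<'E'
from h import *
g=snap("top","t2"); f=g["frame"]; s=snap("scene","s4")["frame"]
c=cv2.resize(f[225:260,250:300],(500,350),interpolation=cv2.INTER_CUBIC)
# button side via scene: project stop/button spot
K=np.array([[384,0,276.1],[0,384,210.15],[0,0,1.]])
ss=load("s4"); uv=cv2.projectPoints(np.array([[.555,.038,.19]]),np.array(ss['rvec'],float),np.array(ss['tvec'],float),K,None)[0].ravel(); print(uv)
u,v=uv.astype(int); d=cv2.resize(s[v-22:v+22,u-18:u+18],(290,350),interpolation=cv2.INTER_CUBIC)
cv2.imwrite("pics/t2c.png",np.hstack([c,d]))
def red(n):
    h=cv2.cvtColor(load(n)["frame"],cv2.COLOR_BGR2HSV); m=((h[...,0]<8)|(h[...,0]>172))&(h[...,1]>150)&(h[...,2]>90); m[:225]=0;m[255:]=0;m[:,:270]=0;m[:,346:]=0
    v,u=np.nonzero(m); return u.mean(),v.mean()
P=[onz(load(n),*red(n),.235) for n in("t0","t1","t2")]; print(np.round(P,4), (P[2]-P[0])[1])
E
```

```text
[265.4769505  201.16030999]
[[ 0.5664 -0.0688  0.235 ]
 [ 0.565  -0.0368  0.235 ]
 [ 0.5649 -0.0367  0.235 ]] 0.0320728651374219
```

View pics/t2c.png

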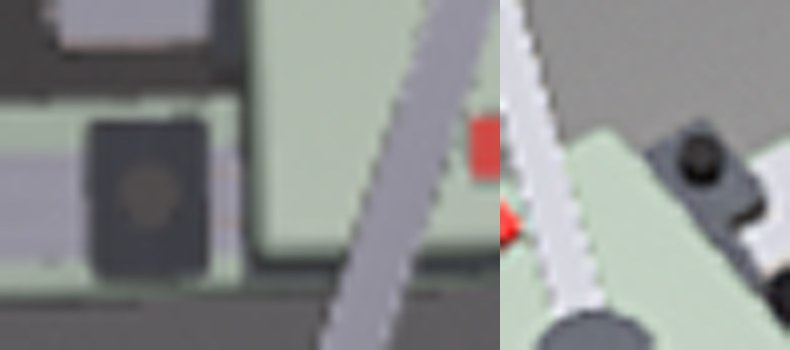

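Head travel measures 32 mm and did not change under a harder push, the button spans the space to the stop, and the crank is blocked at about 42 N. So the head is on the stop. I'll relax, release and rise.

Call:
{"method": "step_arm", "body": {
  "moves": [-0.018,0.011,0,0,1,-0.036,0.02,0,0,1,-0.036,0.02,0,0,1]
}}

```text
clock: 7.95
position: [0.5803, -0.2332, 0.2136]
ee_rot: [0.003, 0.694, 0.72, 0.001]
contact_force: [8.2, -2.9, -6.2]
width: 0.0162
```

```bash
python3 wh.py 5.5 .1
```

```text
t 7.95 p [ 0.5803 -0.2332  0.2136] yaw 0.037 F [ 8.2 -2.9 -6.2] w 0.0162 q [-0.49  0.34  1.38  0.    1.41 -0.53] 
 go [ 0.0523 -0.0257 -0.0031] twist 0.0003
rel -0.0226 -0.0239 r 0.0329 th -0.814 Fg 8.1 -3.2
0.0053 -0.0048 | 0.0111 -0.0091 | 0.0173 -0.0127 | 0.0239 -0.0158 | 0.0307 -0.0181 |
```

Call:
{"method": "step_arm", "body": {
  "moves": [0,0,0,0,0,0,0,0,0,0,0,0,-0.08,0,0,0,0,-0.16,0,0,0.05,0,-0.24,0,0]
}}

```text
clock: 8.45
position: [0.5751, -0.2078, 0.3347]
ee_rot: [-0.0, 0.695, 0.719, -0.001]
contact_force: [1.0, -0.4, -0.4]
width: 0.0426
```

```bash
python3 - <<'E'
from h import *
snap("top","t3")
def red(n):
    h=cv2.cvtColor(load(n)["frame"],cv2.COLOR_BGR2HSV); m=((h[...,0]<8)|(h[...,0]>172))&(h[...,1]>150)&(h[...,2]>90); m[:225]=0;m[255:]=0;m[:,:270]=0;m[:,346:]=0
    v,u=np.nonzero(m); return u.mean(),v.mean(),u.min(),u.max(),v.min(),v.max()
for n in("t1","t2","t3"):print(np.round(red(n),2))
g=load("t3"); a=.036; gy=np.array([-a,1,0])
tab0=np.array([.5665,-.0556,.251])+gy*.032; print("tab est",tab0)
# from t1 crop picture: tab top centre at (405,220)/5+(225,195), hinge (494,218)
for n,x,y,z in(("tabtop",405,220,.259),("hinge",494,218,.227),("griptop",280,411,.269),("pivot",378,92,.227)): print(n,onz(g,(x+.5)/5-.5+225,(y+.5)/5-.5+195,z).round(4))
go(*tab0[:2],.32)
E
```

```text
[312.25 238.64 298.   326.   236.   241.  ]
[312.19 238.66 298.   326.   236.   241.  ]
[312.33 238.67 298.   326.   236.   241.  ]
tab est [ 0.565348 -0.0236    0.251   ]
tabtop [ 0.5638 -0.0222  0.259 ]
hinge [ 0.5663 -0.0587  0.227 ]
griptop [0.4958 0.0228 0.269 ]
pivot [ 0.6134 -0.015   0.227 ]
t 8.5 p [ 0.5775 -0.2031  0.3434] yaw 0.039 F [0.2 2.3 4.9] w 0.0426 q [-0.45  0.29  1.16  0.    1.69 -0.49] 
 go [ 0.3597 -0.0107  0.046 ] twist 0.001
```

Call:
{"method": "step_arm", "body": {
  "moves": [0.09,0,0,0,0.3,0.18,-0.005,0,0,0.3,0.27,-0.01,0,0,0.3,0.36,-0.011,0.04,0,0.3,0.36,-0.011,0.04,0,0.3]
}}

```text
clock: 9.0
position: [0.5608, -0.0206, 0.3123]
ee_rot: [-0.003, 0.691, 0.723, -0.0]
contact_force: [-0.0, -0.9, -0.1]
width: 0.0302
```

```bash
python3 - <<'E'
from h import *
go(.565,-.023,.212)
wsnap("w4")
gr=lambda n: cv2.cvtColor(load(n)["frame"],cv2.COLOR_BGR2GRAY).astype(np.float32)
sl=np.s_[195:260,273:372]
for n in("t2","t3"):
    for a in (np.s_[195:235,273:366],np.s_[225:250,290:335]):
        print(n,cv2.phaseCorrelate(gr("t1")[a],gr(n)[a],cv2.createHanningWindow(gr("t1")[a].shape[::-1],cv2.CV_32F)))
h=cv2.cvtColor(load("w4")["frame"],cv2.COLOR_BGR2HSV); m=((h[...,0]<8)|(h[...,0]>172))&(h[...,1]>150)&(h[...,2]>90)
n,l,st,ce=cv2.connectedComponentsWithStats(m.astype(np.uint8))
for i in range(1,n):
    if st[i,4]>60: print(st[i],ce[i])
cv2.imwrite("pics/w4c.png",cv2.resize(load("w4")["frame"][100:340,150:420],(675,600)))
E
```

```text
t 9.0 p [ 0.5608 -0.0206  0.3123] yaw 0.044 F [-0.  -0.9 -0.1] w 0.0302 q [-0.16  0.22  1.33  0.    1.6  -0.21] 
 go [-0.006   0.0091  0.2006] twist 0.0027
t2 ((-0.41966326969276224, 0.08052979738083366), 0.9180171340703964)
t2 ((0.26082461640377375, 0.6480558155885134), 0.9558449567159016)
t3 ((0.004775796562803691, -0.014369754795929168), 0.9836300775408745)
t3 ((0.5707275462692891, 0.4552026597100962), 0.9567360136244032)
[282 212  15  35 445] [288.24719101 228.51910112]
```

View pics/w4c.png

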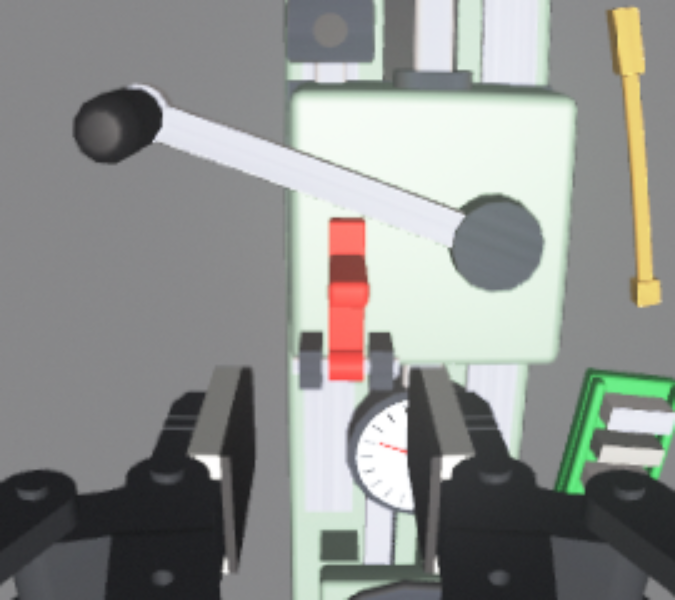

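```bash
python3 - <<'E'
from h import *
g=load("w4")
P=lambda x,y,z: wonz(g,150+x/2.5,100+y/2.5,z).round(4)
print("tabtop",P(348,292,.259),"tabback",P(348,256,.235),"hingeend",P(347,366,.227),"lugs",P(311,335,.23),P(380,335,.23),"grip",P(100,132,.269),"hub",P(498,243,.227))
go(.565,-.023,.212)
E
```

```text
tabtop [ 0.5648 -0.022   0.259 ] tabback [ 0.565 -0.018  0.235] hingeend [ 0.567  -0.0588  0.227 ] lugs [ 0.5544 -0.0469  0.23  ] [ 0.5772 -0.0459  0.23  ] grip [0.4959 0.023  0.269 ] hub [ 0.6141 -0.0135  0.227 ]
t 9.05 p [ 0.562  -0.0236  0.3132] yaw 0.043 F [-0.7 -0.3  0.2] w 0.03 q [-0.17  0.22  1.32 -0.    1.6  -0.21] 
 go [0.0009 0.0067 0.2023] twist 0.0021
```

Call:
{"method": "step_arm", "body": {
  "moves": [0,0.006,0.07,0.002,0.3,0,0.006,0.14,0.002,0.3,0,0.006,0.18,0.002,0.3,0,0.006,0.2,0.002,0.3,0,0.006,0.2,0.002,0.3]
}}

```text
clock: 9.55
position: [0.5663, -0.0271, 0.2129]
ee_rot: [-0.001, 0.696, 0.718, -0.001]
contact_force: [-1.0, 0.2, 0.7]
width: 0.0294
```

```bash
python3 -c "
from h import *
go(.565,-.0225,.212)"
```

```text
t 9.55 p [ 0.5663 -0.0271  0.2129] yaw 0.031 F [-1.   0.2  0.7] w 0.0294 q [-0.17  0.26  1.51 -0.    1.38 -0.2 ] 
 go [ 0.0093 -0.0023  0.0018] twist -0.0017
```

Call:
{"method": "step_arm", "body": {
  "moves": [0.009,-0.002,0.002,0,0.3,0.009,-0.002,0.002,0,1,0.009,-0.002,0.002,0,1,0.009,-0.002,0.002,0,1,0.009,-0.002,0.002,0,1],
  "force": 20
}}

```text
clock: 10.05
position: [0.566, -0.0216, 0.2141]
ee_rot: [0.001, 0.696, 0.718, 0.0]
contact_force: [-2.5, 0.8, 6.3]
width: 0.0115
```

```bash
python3 -c "
from h import *
go(.565,-.0225,.212)"
```

```text
t 10.05 p [ 0.566  -0.0216  0.2141] yaw 0.032 F [-2.5  0.8  6.3] w 0.0115 q [-0.16  0.26  1.51  0.    1.37 -0.19] 
 go [-0.0018 -0.002   0.0043] twist -0.0013
```

Call:
{"method": "step_arm", "body": {
  "moves": [-0.0222,0,-0.0216,0,1,-0.0506,0,-0.0342,0,1,-0.0814,0,-0.0364,0,1,-0.111,0,-0.0278,0,1,-0.128,0,-0.0186,0,1]
}}

```text
clock: 10.55
position: [0.5685, -0.0885, 0.2236]
ee_rot: [0.002, 0.696, 0.718, -0.0]
contact_force: [-0.8, 0.2, 4.1]
width: 0.0112
```

```bash
cat > red.py <<'E'
from h import *
import sys
g=snap("top",sys.argv[1]); h=cv2.cvtColor(g["frame"],cv2.COLOR_BGR2HSV); m=((h[...,0]<8)|(h[...,0]>172))&(h[...,1]>150)&(h[...,2]>90); m[:225]=0;m[255:]=0;m[:,:270]=0;m[:,380:]=0
v,u=np.nonzero(m); print("red",len(u),u.min(),u.max(),u.mean())
go(.565,-.0225,.212)
E
python3 red.py t4
```

```text
red 78 320 332 326.0769230769231
t 10.6 p [ 0.5685 -0.0898  0.2227] yaw 0.03 F [-0.8 -2.6  6.2] w 0.0109 q [-0.28  0.27  1.48 -0.    1.4  -0.3 ] 
 go [ 0.1349 -0.003   0.0207] twist -0.0019
```

Still holding the tab, now past the tipping point. I'll release and rise.

Call:
{"method": "step_arm", "body": {
  "moves": [0,0,0,0,0.4,0,0,0,0,0.2,0,0,-0.08,0,0.1,0,0,-0.16,0,0,0,0,-0.24,0,0]
}}

```text
clock: 11.1
position: [0.5677, -0.0854, 0.3431]
ee_rot: [-0.0, 0.696, 0.718, -0.0]
contact_force: [0.7, 0.8, 0.4]
width: 0.0425
```

```bash
python3 - <<'E'
from h import *
go(.496,.024,.33)
# lever geometry: pivot, gauge yaw
E
python3 red.py t5
```

```text
t 11.1 p [ 0.5677 -0.0854  0.3431] yaw 0.032 F [0.7 0.8 0.4] w 0.0425 q [-0.27  0.23  1.23 -0.    1.68 -0.3 ] 
 go [ 0.2233 -0.1363  0.0262] twist -0.0012
red 105 328 346 336.32380952380953
t 11.15 p [ 0.5707 -0.0862  0.3507] yaw 0.032 F [2.1 0.8 5.3] w 0.0427 q [-0.27  0.23  1.22 -0.    1.68 -0.3 ] 
 go [ 0.1288 -0.0108  0.2768] twist -0.0011
```

The red now spans columns 328–346, against 298–326 before, so the catch is flipped right over. Now going above the lever grip.

Call:
{"method": "step_arm", "body": {
  "moves": [0.08,-0.05,0,0,0,0.16,-0.1,0,0,0,0.224,-0.142,0,0,0,0.224,-0.142,0.06,0,0,0.224,-0.142,0.06,0,0]
}}

```text
clock: 11.65
position: [0.4907, 0.0253, 0.3093]
ee_rot: [-0.002, 0.695, 0.719, -0.002]
contact_force: [0.7, -0.2, -0.0]
width: 0.0426
```

```bash
python3 - <<'E'
from h import *
go(.4958,.0235,.209)
g=wsnap("w5"); f=g["frame"]; gray=cv2.cvtColor(f,cv2.COLOR_BGR2GRAY)
# black grip blob near expected
T=np.array(g['T_tool_cam'])
p=np.linalg.inv(T)@np.r_[g["M"].T@(np.array([.4958,.0235,.269])-g["pos"]),1]; r=np.hypot(p[0],p[1]); th=np.arctan2(r,p[2]); uv=g['fx']*th*p[:2]/r+[g['cx'],g['cy']]; print(uv)
u,v=uv.astype(int); cv2.imwrite("pics/w5c.png",cv2.resize(f[max(v-60,0):v+120,u-100:u+100],(600,540)))
E
```

```text
t 11.65 p [0.4907 0.0253 0.3093] yaw 0.034 F [ 0.7 -0.2 -0. ] w 0.0426 q [-0.09  0.11  1.47 -0.    1.57 -0.12] 
 go [-0.004   0.0113  0.2005] twist -0.0006
[291.22462889 223.04616272]
```

View pics/w5c.png

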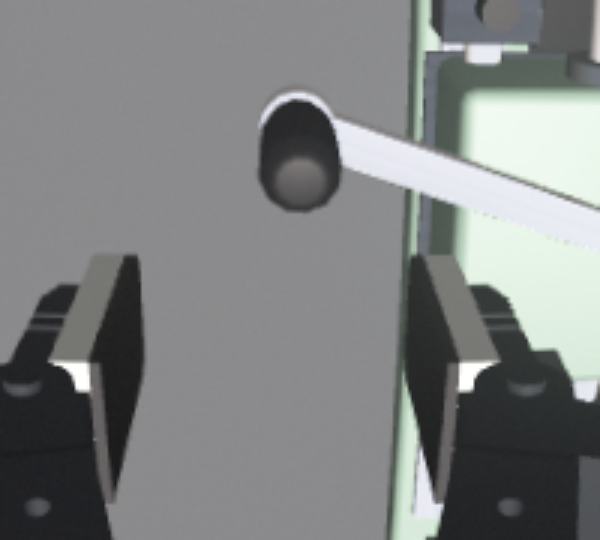

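The grip top is where I predicted it, at crop (300,182). I'll descend.

Call:
{"method": "step_arm", "body": {
  "moves": [-0.003,0.011,0.06,0,0,-0.003,0.011,0.12,0,0,-0.003,0.011,0.17,0,0,-0.003,0.011,0.2,0,0,-0.003,0.011,0.2,0,0]
}}

```text
clock: 12.2
position: [0.4986, 0.0221, 0.2105]
ee_rot: [-0.001, 0.696, 0.718, -0.001]
contact_force: [0.3, 0.7, -0.1]
width: 0.0426
```

```bash
python3 -c "
from h import *
go(.4958,.0235,.209)"
```

```text
t 12.2 p [0.4986 0.0221 0.2105] yaw 0.031 F [ 0.3  0.7 -0.1] w 0.0426 q [-0.1   0.16  1.65 -0.    1.34 -0.13] 
 go [ 0.003  -0.0056  0.003 ] twist -0.0017
```

Call:
{"method": "step_arm", "body": {
  "moves": [0.003,-0.004,0.003,0,0.3,0.003,-0.005,0.003,0,1,0.003,-0.005,0.003,0,1,0.003,-0.005,0.003,0,1,0.003,-0.005,0.003,0,1],
  "force": 40
}}

```text
clock: 12.7
position: [0.4966, 0.024, 0.2117]
ee_rot: [0.001, 0.696, 0.718, 0.0]
contact_force: [-3.0, -1.0, 5.8]
width: 0.0188
```

```bash
python3 - <<'E'
from h import *
go(.4958,.0235,.209)
for k in range(1,11):
    a=.35-.07*k; print(k,"x",round(.25*(np.sin(a)-np.sin(.35)),4),"y",round(-.25*(np.cos(a)-np.cos(.35)),4),"tw",round(-.07*k/np.pi,4))
E
```

```text
t 12.7 p [0.4966 0.024  0.2117] yaw 0.032 F [-3.  -1.   5.8] w 0.0188 q [-0.09  0.15  1.65 -0.    1.33 -0.12] 
 go [-0.0009 -0.0016  0.0054] twist -0.0013
1 x -0.0166 y -0.0054 tw -0.0223
2 x -0.0336 y -0.0097 tw -0.0446
3 x -0.0508 y -0.0127 tw -0.0668
4 x -0.0682 y -0.0145 tw -0.0891
5 x -0.0857 y -0.0152 tw -0.1114
6 x -0.1032 y -0.0145 tw -0.1337
7 x -0.1206 y -0.0127 tw -0.156
8 x -0.1378 y -0.0097 tw -0.1783
9 x -0.1548 y -0.0054 tw -0.2005
10 x -0.1714 y -0.0 tw -0.2228
```

Call:
{"method": "step_arm", "body": {
  "moves": [-0.0166,-0.0054,0,-0.022,1,-0.0336,-0.0097,0,-0.0446,1,-0.0508,-0.0127,0,-0.0668,1,-0.0682,-0.0145,0,-0.0891,1,-0.0857,-0.0152,0,-0.1114,1]
}}

```text
clock: 13.2
position: [0.4903, -0.0183, 0.2117]
ee_rot: [0.0, 0.559, 0.829, 0.001]
contact_force: [-2.6, 1.8, 6.8]
width: 0.0185
```

```bash
python3 - <<'E'
from h import *
go(.49,-.02,.2117,.38)
# lever mid (angle 0) -> tool frame turned by .35 from gauge; remaining path in tool axes, incl. overshoot
c,s=np.cos(.35),np.sin(.35)
for k in range(1,7):
    a=-.07*k; X=.25*np.sin(a); Y=-.25*(np.cos(a)-1)   # gauge y, gauge x fractions
    # tool x dir in gauge (x,y) = (-s,c); tool y dir=(c,s)
    print(k,round(-s*Y+c*X,4),round(c*Y+s*X,4),round(-.07*k/np.pi,4))
E
```

```text
t 13.2 p [ 0.4903 -0.0183  0.2117] yaw 0.384 F [-2.6  1.8  6.8] w 0.0185 q [-0.18  0.14  1.67  0.    1.33 -0.57] 
 go [-0.0029 -0.0018 -0.0001] twist 0.0013
1 -0.0166 -0.0054 -0.0223
2 -0.0336 -0.0097 -0.0446
3 -0.0508 -0.0127 -0.0668
4 -0.0682 -0.0145 -0.0891
5 -0.0857 -0.0152 -0.1114
6 -0.1032 -0.0145 -0.1337
```

Call:
{"method": "step_arm", "body": {
  "moves": [-0.0166,-0.0054,0,-0.022,1,-0.0336,-0.0097,0,-0.0446,1,-0.0508,-0.0127,0,-0.0668,1,-0.0682,-0.0145,0,-0.0891,1,-0.0857,-0.0152,0,-0.1114,1]
}}

```text
clock: 13.7
position: [0.4989, -0.061, 0.2117]
ee_rot: [-0.0, 0.406, 0.914, 0.001]
contact_force: [-3.2, 2.8, 6.6]
width: 0.0187
```

```bash
cat > lv.py <<'E'
from h import *
go(.49,-.02,.2117,.73)
s=manip.get_state(); p=np.array(s["position"][:2])-[.6137,-.0142]; gx=np.array([1,.036]); gy=np.array([-.036,1])
x,y=p@gx,p@gy; a=np.arctan2(y,-x); t=np.array([np.sin(a),np.cos(a)]); F=np.array([np.dot(s["contact_force"][:2],gx),np.dot(s["contact_force"][:2],gy)])
print("lever ang",a.round(3),"r",np.hypot(x,y).round(4),"spring-ward force on tool",(F@t).round(1),"radial out",(F@np.array([-np.cos(a),np.sin(a)])).round(1))
E
python3 lv.py
```

```text
t 13.7 p [ 0.4989 -0.061   0.2117] yaw 0.734 F [-3.2  2.8  6.6] w 0.0187 q [-0.26  0.16  1.64  0.    1.34 -1.  ] 
 go [0.0728 0.0417 0.0001] twist 0.0013
lever ang -0.351 r 0.1241 spring-ward force on tool 3.8 radial out 1.9
```

Call:
{"method": "step_arm", "body": {
  "moves": [-0.005,-0.002,0,0,1,-0.0095,-0.0035,0,0,1,-0.0095,-0.0035,0,0,1,-0.0095,-0.0035,0,0,1]
}}

```text
clock: 14.1
position: [0.4994, -0.0624, 0.2116]
ee_rot: [-0.002, 0.407, 0.913, 0.003]
contact_force: [-5.5, 9.1, 9.1]
width: 0.0187
```

```bash
python3 lv.py
```

```text
t 14.1 p [ 0.4994 -0.0624  0.2116] yaw 0.732 F [-5.5  9.1  9.1] w 0.0187 q [-0.27  0.17  1.64  0.01  1.34 -1.  ] 
 go [0.0756 0.0427 0.0005] twist 0.0006
lever ang -0.363 r 0.1241 spring-ward force on tool 10.6 radial out 1.6
```

Call:
{"method": "step_arm", "body": {
  "moves": [-0.003,-0.001,0,0,1,-0.003,-0.001,0,0,1,-0.003,-0.001,0,0,1,-0.003,-0.001,0,0,1,-0.003,-0.001,0,0,1]
}}

```text
clock: 14.6
position: [0.4994, -0.0625, 0.2116]
ee_rot: [-0.003, 0.407, 0.913, 0.004]
contact_force: [-6.4, 10.6, 9.5]
width: 0.0188
```

```bash
python3 lv.py; python3 red.py t6; python3 - <<'E'
from h import *
gr=lambda n: cv2.cvtColor(load(n)["frame"],cv2.COLOR_BGR2GRAY).astype(np.float32)
for a in (np.s_[195:232,330:378],np.s_[193:235,200:300],np.s_[260:300,155:215],np.s_[155:192,190:400]):   # dial (moves with head), bed(ref), pin, rear items
    w=cv2.createHanningWindow(gr("t1")[a].shape[::-1],cv2.CV_32F)
    for n in ("t3","t5","t6"): print(n,np.round(cv2.phaseCorrelate(gr("t1")[a],gr(n)[a],w)[0],2), "maxdiff",np.abs(gr(n)[a]-gr("t1")[a]).max())
E
```

```text
t 14.6 p [ 0.4994 -0.0625  0.2116] yaw 0.732 F [-6.4 10.6  9.5] w 0.0188 q [-0.27  0.17  1.64  0.01  1.34 -1.  ] 
 go [0.0757 0.0428 0.0007] twist 0.0007
lever ang -0.364 r 0.1242 spring-ward force on tool 12.2 radial out 1.8
red 39 328 336 331.1794871794872
t 14.65 p [ 0.4994 -0.0624  0.2116] yaw 0.732 F [-6.1 11.2 10. ] w 0.0183 q [-0.27  0.17  1.64  0.01  1.34 -1.  ] 
 go [-0.0283  0.151  -0.0005] twist 0.2216
t3 [-0.01 -0.05] maxdiff 30.0
t5 [2.07 0.4 ] maxdiff 193.0
t6 [ 0.   -0.14] maxdiff 41.0
t3 [0.07 0.48] maxdiff 28.0
t5 [0.08 0.47] maxdiff 19.0
t6 [0.12 0.6 ] maxdiff 86.0
t3 [ 0.02 -0.01] maxdiff 3.0
t5 [-0.   -0.04] maxdiff 8.0
t6 [ 0.05 -0.04] maxdiff 9.0
t3 [ 0.01 -0.01] maxdiff 3.0
t5 [ 0.04 -0.09] maxdiff 134.0
t6 [ 0.02 -0.01] maxdiff 11.0
```

The dial shows 0 px shift, so the head is still on the stop. The red patch is smaller than before, so I'll check in the scene and wrist views whether the catch is only hidden by the arm.

```bash
python3 - <<'E'
from h import *
snap("scene","s6"); wsnap("w6")
def red(n,off=(0,0)):
    f=load(n)["frame"]; h=cv2.cvtColor(f,cv2.COLOR_BGR2HSV); m=(((h[...,0]<8)|(h[...,0]>172))&(h[...,1]>150)&(h[...,2]>90)).astype(np.uint8)
    k,l,st,ce=cv2.connectedComponentsWithStats(m)
    return [(st[i].tolist(),ce[i].round(1).tolist()) for i in range(1,k) if st[i,4]>12 and st[i,1]>120 and 120<st[i,0]<420]
s=load("s6");K=np.array([[s['fx'],0,s['cx']],[0,s['fy'],s['cy']],[0,0,1.]])
h=np.array([.5665,-.0585,.225])
for ph in(0,.626+1.75):pass
for nm,a in(("closed",.626),("open",2.376)):
    q=h+.0444*np.array([-.036*np.cos(a),np.cos(a),np.sin(a)]); print(nm,q.round(3),"scene px",cv2.projectPoints(q.reshape(1,3),np.array(s['rvec'],float),np.array(s['tvec'],float),K,None)[0].ravel().round(1))
print("hinge",cv2.projectPoints(h.reshape(1,3),np.array(s['rvec'],float),np.array(s['tvec'],float),K,None)[0].ravel().round(1))
print("s4",red("s4"));print("s6",red("s6"))
w=load("w6")
for st,ce in red("w6"): print("wrist",st,ce,wonz(w,*ce,.245).round(3))
E
```

```text
closed [ 0.565 -0.023  0.251] scene px [240.8 200.5]
open [ 0.568 -0.091  0.256] scene px [209.7 215.8]
hinge [226.3 216.6]
s4 [([223, 197, 26, 23, 185], [237.1, 209.6])]
s6 [([205, 202, 25, 19, 188], [217.9, 212.2])]
wrist [369, 360, 27, 21, 75] [379.7, 369.1] [ 0.586 -0.075  0.245]
```

The scene view shows the red at columns 205–230, where the open catch should appear, so in the top view the arm was hiding it. Handing in.

```bash
python3 -c "
from h import *
job.sign_off()"; python3 lv.py
```

```text
the job is handed in; nothing more can be done
the job is handed in; nothing more can be done
```

The gauge is ready and handed in at 14.7 s, and the arm is still holding the lever back. I wound the handwheel about 5.4 rad clockwise until the head met its stop. I then flipped the red catch right over, and after that pulled the lever to its end.

**Last checks**
- **Head:** It travelled 32 mm, which matches the gap I measured. Pushing the crank harder (about 42 N) did not move it. The dial on the head shows 0.0 px of shift along the bed since then.
- **Catch:** The scene camera shows it fully over on the -y side. The top view showed less red at the end because the arm hides part of it.
- **Lever:** It reads about -0.36 rad, against an end at -0.35. I am pushing back with about 12 N, well over the 4.7 N spring and under the 45 N that would drag the head off.
- **Other items:** The pin, rod, angle gauge and block holder show no shift in the top view (0.06 px or less).

**What disagreed**
- **Fingertip height:** The fingertips stood roughly 40 mm higher than the stated tool geometry. The first grasp on the crank missed for that reason. I corrected it by going lower and used the same offset for the catch and the lever.
- **Image checks:** One image-shift check on a patch around the catch gave readings that did not agree with the others, so I ignored it. A check on the fixed bed showed 0.1 px along the bed and 0.5–0.6 px across it with the arm partly in view, so I take these shifts as good only to about half a pixel, roughly 1 mm.

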